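Clear the glass and hold the frame's glazed door at its balance point

TASK

I need both hands free to work on the little picture in the box frame. Stand the loupe that is on the glass upright in the steel tray, then raise the glazed door gently by its knob to its balance point, a little short of upright, where it would fall neither shut nor over backwards, and finish still gripping the knob to hold it steady there: do not let go. Don't tip the loupe over, fling the door, let it slam or go over backwards, or disturb the lidded pot, the brush jar or the timer.

Things in the scene. Friction and masses are not known exactly. Their poses are not given: they have to be found in the camera images.
- frame: Dark wooden box frame lying face up, 170 mm (its x) by 230 mm (y), on two black foam blocks 45 mm high that stick out 15 mm at -x and +x. It does not shift. Origin on the table under its centre, z up; +x points to the hinge side (away from the robot). Its glazed door when shut lies 81 to 103 mm above the table: moulding 26 mm wide around glass whose upper face is 99 mm above the table.
- door (a joint): Angle of the 0.5 kg glazed door (170 x 230 x 22 mm): 0 shut (as it starts), grows as the knob side rises, 1.57 square to the box, stop at 2.0. Hinge almost frictionless, no stay. Its centre of mass lies 89 mm from the hinge line along the door and 13 mm above its underside, so it balances at 1.43 rad (82 degrees); below that it falls shut, beyond it falls over backwards.
- door_hinge (a point): Middle of the hinge pin line, on the door's lower far edge (frame x = +85 mm, 81 mm above the table). Its axes turn with the door; y is the hinge axis.
- door_knob (a point): Centre of the brass knob's head, mid front edge of the door: a cylinder 17 mm in diameter, 20 mm long, on a thin stem, axis square to that edge, centre 30 mm out. 200 mm from the hinge line along the door, 11 mm above its underside (92 mm above the table when shut). Its y lies along the hinge. Gripped across y, it can turn between the fingers; at balance it points almost straight up.
- loupe: Round stand loupe, black barrel over a clear foot, 42 mm in diameter, 42 mm high, 0.09 kg, standing on the glass. Origin at the centre of its underside, z up.
- tray: Shallow open steel tray, 115 mm (x) by 150 mm (y), 20 mm high, walls and floor 3 mm, loose on the table to the left or right of the frame. Origin under its centre, on the table, z up.
- pot: Green plastic pot with a white lid, 64 mm in diameter, 46 mm high, on the other side of the frame from the tray. Origin at the centre of its underside. Leave it alone.
- brush_jar: Blue jar 76 mm in diameter and 100 mm high with brushes standing in it, 210 mm high in all, at the far left or right of the frame. Origin at the centre of its underside. Leave it alone.
- timer: White square bench timer, 62 x 62 x 18 mm, at the far left or right of the frame. Origin at the centre of its underside. Leave it alone.

How it is judged:
On the way, in this order (a step that is already met when the one before it is completed fails the run):
1. the loupe stands upright in the tray, released, with the door still shut (x of loupe in the frame of tray between -0.05 and 0.05 m and y of loupe in the frame of tray between -0.065 and 0.065 m and z of loupe in the frame of tray below 0.008 m and angle between loupe's own z axis and vertical below 0.15 rad and contact force between loupe and the fingers below 0.1 N and value of joint door below 0.1 rad), for 0.2 s.
2. the door is being raised in the gripper (value of joint door above 0.5 rad and contact force between frame and the fingers above 0.3 N), for 0.1 s.
At the end, for the whole second after the job is handed in: The glazed door stands still within 0.08 rad (about 4.5 degrees) of its balance angle 1.43 rad, with its knob still gripped between the fingers, and the loupe stands upright on the floor of the tray, which lies on the table (value of joint door between 1.35 and 1.51 rad and velocity of joint door between -0.05 and 0.05 rad/s and contact force between frame and the fingers above 0.8 N and distance between the grasp point and door_knob below 0.03 m and contact force between frame and loupe below 0.1 N and x of loupe in the frame of tray between -0.05 and 0.05 m and y of loupe in the frame of tray between -0.065 and 0.065 m and z of loupe in the frame of tray below 0.008 m and angle between loupe's own z axis and vertical below 0.15 rad and height (world z) of tray below 0.005 m); the arm keeps its last pose, push and grip.
It fails at once if the door goes over backwards, past 1.75 rad (value of joint door above 1.75 rad).
It fails at once if the door is flung or let fall (swings faster than 2.5 rad/s) (velocity of joint door above 2.5 rad/s or velocity of joint door below -2.5 rad/s).
It fails at once if the loupe is tipped over (angle between loupe's own z axis and vertical above 1 rad).
It fails at once if the pot, the brush jar or the timer is disturbed (moved more than 20 mm or tipped) (distance of any of pot, brush_jar, timer from where it was at the start of the episode above 0.02 m or angle between any of pot, brush_jar's own z axis and vertical above 0.4 rad).
It also fails if it takes over 58 s, if anything falls off the work surface, if the arm or the gripper's body presses on something with over 40 N, if the wrist force passes 120 N, or if a joint passes its speed limit or range.

ROBOT

A 7-joint arm with a two-finger parallel gripper is mounted at the origin on the work surface. World frame = base frame: x ahead of the robot, y to its left, z up, the work surface at z = 0. Lengths are in m, angles in rad, forces in N, time in s.
With the tool pointing down it reaches from about 0.4 to 0.85 m from the base axis. Payload 10.4 kg.
Tool frame: the origin (TCP) lies at the very end of the fingers, on their centre line; the grasp point (between the pads) lies 19 mm behind it; z points along the fingers, x is the direction in which the jaws open and shut, and the axes are right-handed (so a half turn about z gives the same grasp; the last joint's range is limited). The gripper opens to 87 mm and grips with 3 to 60 N. Pads are 19 mm wide; open, the fingers measure 117 mm over their backs; the gripper's body (75 mm by 190 mm) begins 51 mm behind the grasp point.
Start: joints at [1.106, 0.332, -0.065, 1.46, 0.022, 1.35, -0.088], TCP at [0.267, -0.565, 0.223] pointing down, gripper open.
Joint ranges: [-2.6, 2.6], [-0.5, 2.12], [-1.47, 1.34], [0.16, 2.42], [-1.27, 4.41], [0.06, 2.06], [-2.6, 2.6]. Speed limits (rad/s): [2.22, 2.22, 2.79, 2.79, 3.14, 3.14, 3.14].

INTERFACE

Orientations are given as [roll, pitch, yaw] about the fixed x, y, z axes, in that order (R = Rz(yaw) Ry(pitch) Rx(roll)).
In Python, from bench import r gives the robot as it stands. The module is installed in compiled form; this text tells all that it offers.
- The arm moves only by the shell command python3 -m jog 'ROWS' [OPENING] [FORCE]. ROWS is JSON, a list of rows, each a list of 2 entries, a list of its own where there are three numbers: the shift along the tool's x, y, z in cm, then the turn, a rotation vector about the tool's x, y, z in degrees. In form: [[[tx, ty, tz], [ax, ay, az]], ...]. A call has 1 to 12 rows; each row is the pose to reach, as a shift and turn from the pose commanded when the call began, along the tool's axes at that moment; what a row does not reach only later rows make up. A row lasts 1/12 s, in which the tool goes at most 41.7 mm and 7.16 degrees, less where a joint would pass 70% of its speed; a pose out of reach is approached as far as the arm can. A call with a gripper value outside its range is refused whole. OPENING is the opening in per cent of the stroke, from 0 (shut) to 100 (fully open), set as the call begins (- or left out, the last holds). The fingers move at their own pace and stop on an object; FORCE is the grip in N (left out, the last holds). Time passes only in rows, so rows that repeat a pose let the fingers close. It gives the time, the measured TCP pose, the force and the opening at its end, in the units of the state.
- r.observe(): the state, without advancing time (a new reading comes with each control period).
- r.capture(name): name is "scene" or "top" or "wrist"; returns a dict with "image" (480x640x3 uint8, blue, green, red), "mtx" (3x3 intrinsics, pixels), "cam_to_world" (4x4, takes a point from camera to world coordinates). Camera axes: x right, y down, z forward; pixel columns grow to the right and rows downward; lengths in m; the calibration is good to about 2 mm. A picture is of the moment at which its call begins. There is no depth.
- r.hand_in(): hands the job in, once; it reports no verdict.
Trained networks look in a picture, given as the dict that the camera call returned (one of the last four; its "shot" number tells which), for a name from the list of things; names that differ only in an ending like _2 or _b are one class to them, and where a whole thing is asked for, a point or a joint stands for the part that bears it (a point fixed in the world has none). Each returns a list of dicts, best first, with "conf" (0 to 1); they miss things now and then, are a little off and sometimes report something else, mostly with a low value. They report only what shows in the picture. A call takes as long as a camera call.
- r.silhouettes(picture, query): "region" (480x640 bool, what is visible of it).
- r.place_of(picture, query): "centre" ([x, y, z] in m, in world coordinates, good to about 4 mm: a listed point, or the origin of a listed thing).
The state is a dict: "t": time; "joints": joint angles; "dq": joint speeds; "joint_torque": joint torques, N m; "ee_pos": TCP position; "tool_rot": TCP orientation; "contact_force": force on the tool from outside, world axes, zero at the start; "torque": the same for the moment, N m; "gripper_width": opening from 0.0 (shut) to 1.0 (fully open).
Only numpy, scipy, OpenCV 4.12 (cv2) and the standard library are available. Lean on these libraries where they do the work, as an engineer would, in place of code of your own. Each camera call takes 0.05 s, during which the arm holds its last target.

## Working session

There is one attempt and no reset: what is moved stays moved. The work goes in short steps, Python scripts to look and compute and a shell command to move; the robot and the scene stay as the last step left them, time stands still between calls to the robot, and variables do not carry over. Pictures are saved under pics/ and viewed, and the job is handed in when it is done.

```bash
mkdir -p pics
python3 - <<'E'
from bench import r
import cv2
print(r.observe())
for n in ["scene","top"]:
    p=r.capture(n); cv2.imwrite(f"pics/{n}0.png",p["image"])
    print(n,p["mtx"],p["cam_to_world"])
    for q in ["frame","door_hinge","door_knob","loupe","tray","pot","brush_jar","timer"]:
        print(q,[(d["conf"],d["centre"]) for d in r.place_of(p,q)[:2]])
E
```

```text
{'t': 0.0, 'joints': array([ 1.10643009,  0.33291279, -0.06467205,  1.460948  ,  0.02160625,
        1.3498773 , -0.08850598]), 'dq': array([ 0.00181411,  0.00017851,  0.00011462, -0.00146916, -0.0007334 ,
       -0.00048488,  0.00112575]), 'joint_torque': array([-1.17687858e-03, -6.23252106e+01,  2.38607847e-02, -3.89903247e+01,
       -6.15055952e-02,  3.95669206e-02,  1.21986595e-04]), 'ee_pos': array([ 0.26702401, -0.56466181,  0.22172512]), 'tool_rot': array([ 3.14151169e+00,  1.44769810e-03, -1.12904005e+00]), 'contact_force': array([ 0.45575103, -0.33486557,  0.37662554]), 'torque': array([ 0.01283131, -0.04681248,  0.01372065]), 'gripper_width': 0.9979251180044239}
scene [[502.37124001   0.         312.61356597]
 [  0.         502.37124001 227.88728813]
 [  0.           0.           1.        ]] [[-0.53768338  0.62269474 -0.56846094  1.08996327]
 [ 0.84295146  0.41152011 -0.34653143  0.33545324]
 [ 0.0181498  -0.66550917 -0.74616897  0.75195751]
 [ 0.          0.          0.          1.        ]]
frame [(0.92, [0.5602, -0.063, -0.0009]), (0.31, [0.4496, -0.0937, 0.0928])]
doo
[... 478 characters left out ...]
19433]
 [  0.           0.           1.        ]] [[-0.01618501 -0.99339032  0.11363856  0.46775204]
 [-0.99986093  0.01653693  0.0021548   0.00640095]
 [-0.00401979 -0.11358788 -0.99351982  0.98282483]
 [ 0.          0.          0.          1.        ]]
frame [(0.64, [0.5596, -0.0687, 0.0023])]
door_hinge [(0.93, [0.6369, -0.0461, 0.0796])]
door_knob [(0.85, [0.4444, -0.0898, 0.0961]), (0.3, [0.4956, -0.3594, 0.0014])]
loupe [(0.88, [0.5868, -0.1138, 0.0979])]
tray [(0.82, [0.4802, 0.3555, 0.0043])]
pot [(0.72, [0.5599, -0.0651, 0.0015]), (0.71, [0.491, -0.3563, -0.0023])]
brush_jar [(0.76, [0.6614, 0.3033, 0.0009]), (0.73, [0.5885, -0.115, 0.102])]
timer [(0.91, [0.6762, -0.3118, -0.002])]
```

View pics/scene0.png

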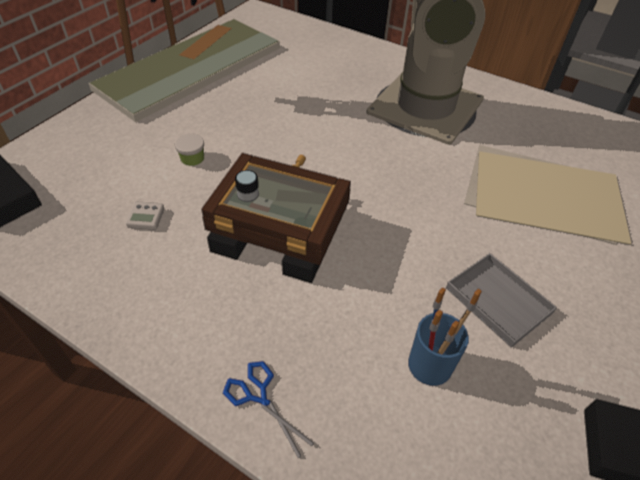

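View pics/top0.png

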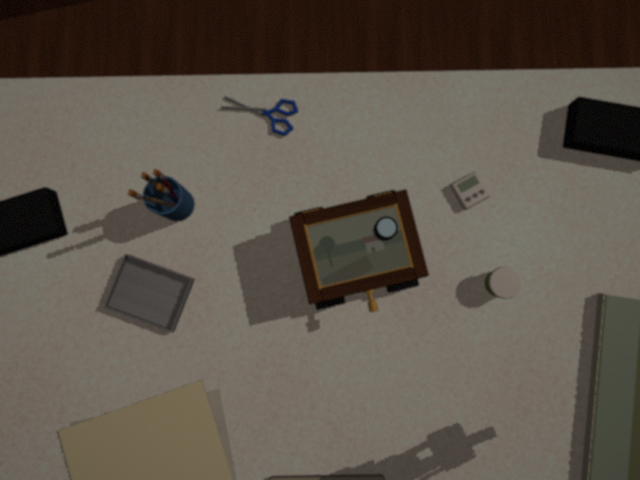

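The scene view shows the loupe at pixel (247,185) on the glass, the knob at (300,160), the tray at (500,298) and the jar at (437,350). In the top view the loupe is at (386,228) and the tray at (148,293). Next I'll measure by triangulating from the two views.

```bash
cat > h.py <<'E'
import numpy as np, cv2
def ray(p,uv):
    T=np.array(p["cam_to_world"]);d=np.linalg.inv(p["mtx"])@[uv[0],uv[1],1]
    d=T[:3,:3]@d; return T[:3,3],d/np.linalg.norm(d)
def tri(rs):
    A=0;b=0
    for c,d in rs:
        P=np.eye(3)-np.outer(d,d);A=A+P;b=b+P@c
    x=np.linalg.solve(A,b); return x,[np.linalg.norm((np.eye(3)-np.outer(d,d))@(x-c)) for c,d in rs]
def plane(p,uv,z):
    c,d=ray(p,uv); return c+d*(z-c[2])/d[2]
def sil(r,p,q):
    s=r.silhouettes(p,q)
    if not s: return None
    return s[0]["region"],s[0]["conf"]
E
python3 - <<'E'
from bench import r
from h import *
ps={n:r.capture(n) for n in ["scene","top"]}
for q in ["loupe","tray","door_knob","pot"]:
    rs=[]
    for n,p in ps.items():
        m,c=sil(r,p,q); ys,xs=np.nonzero(m)
        x0,y0=(xs.min()+xs.max())/2,(ys.min()+ys.max())/2
        cent=(xs.mean(),ys.mean()); print(q,n,round(c,2),len(xs),cent,(x0,y0))
        rs.append(ray(p,cent))
        if q=="tray":
            cs,_=cv2.findContours(m.astype(np.uint8),0,2)
            k=max(cs,key=cv2.contourArea)
            bx=cv2.boxPoints(cv2.minAreaRect(cv2.convexHull(k)))
            print(n,"tray corners z=.02",[plane(p,b,0.02).round(3).tolist() for b in bx])
    print(q,tri(rs))
E
```

```text
loupe scene 0.88 666 (np.float64(246.42792792792793), np.float64(184.68018018018017)) (np.float64(246.0), np.float64(185.0))
loupe top 0.81 526 (np.float64(385.3688212927757), np.float64(228.80988593155894)) (np.float64(385.5), np.float64(229.0))
loupe (array([ 0.58690853, -0.1152086 ,  0.12074279]), [np.float64(0.0005586803668139252), np.float64(0.0005586803668139661)])
tray scene 0.87 5089 (np.float64(501.37197877775594), np.float64(298.5283945765376)) (np.float64(500.5), np.float64(299.5))
scene tray corners z=.02 [[0.52, 0.264, 0.02], [0.378, 0.29, 0.02], [0.455, 0.446, 0.02], [0.579, 0.412, 0.02]]
tray top 0.87 4468 (np.float64(149.07990152193375), np.float64(293.0205908683975)) (np.float64(149.0), np.float64(293.0))
top tray corners z=.02 [[0.451, 0.446, 0.02], [0.563, 0.406, 0.02], [0.506, 0.259, 0.02], [0.394, 0.3, 0.02]]
tray (array([0.47772542, 0.35920521, 0.0040555 ]), [np.float64(0.0016141709248153782), np.float64(0.0016141709248153264)])
door_knob scene 0.69 8581 (np.float64(280.62976343083557), np.float64(200.8355669502389)) (np.float64(276.0), np.float64(201.5))
door_knob top 0.93 10885 (np.float64(357.2162609095085), np.float64(247.99246669728984)) (np.float64(358.5), np.float64(250.5))
door_knob (array([ 0.55556638, -0.06456365,  0.08127028]), [np.float64(0.002016397715464179), np.float64(0.0020163977154640834)])
pot scene 0.81 756 (np.float64(190.26984126984127), np.float64(148.734126984127)) (np.float64(189.0), np.float64(149.0))
pot top 0.75 936 (np.float64(503.4561965811966), np.float64(282.52457264957263)) (np.float64(503.0), np.float64(282.5))
pot (array([ 0.48652879, -0.36181835,  0.02389407]), [np.float64(0.001827593408657742), np.float64(0.0018275934086576854)])
```

```bash
cat >> h.py <<'E'
from scipy.spatial.transform import Rotation as Ro
def to(s,pos,yaw_deg=None,rpy=None):
    R=Ro.from_euler('xyz',s["tool_rot"])
    t=R.inv().apply(np.array(pos)-s["ee_pos"])*100
    g=Ro.from_euler('xyz',[np.pi,0,np.radians(yaw_deg)]) if rpy is None else Ro.from_euler('xyz',rpy)
    w=(R.inv()*g).as_rotvec(degrees=True)
    print("shift cm",t.round(2),"rotvec",w.round(1),"rows>=",np.linalg.norm(t)/4.17, np.linalg.norm(w)/7.16)
E
python3 - <<'E'
from bench import r
from h import *
s=r.observe()
to(s,[0.587,-0.115,0.22],-76.2)
to(s,[0.587,-0.115,0.107],-76.2)
E
```

```text
shift cm [-27.01 -48.14   0.26] rotvec [-0.  -0.  11.5] rows>= 13.237569597199064 1.6082507636668757
shift cm [-27.01 -48.14  11.56] rotvec [-0.  -0.  11.5] rows>= 13.524442955412281 1.6082507636668757
```

```bash
python3 -m jog '[[[-1,-1.8,0],[0,0,0]],[[-3,-5.4,0],[0,0,2]],[[-5,-9,0],[0,0,5]],[[-7,-12.5,0],[0,0,8]],[[-9,-16,0],[0,0,11.5]],[[-11,-19.6,0],[0,0,11.5]],[[-13,-23.2,0],[0,0,11.5]],[[-15,-26.7,0],[0,0,11.5]],[[-17,-30.3,0],[0,0,11.5]],[[-19,-33.9,0],[0,0,11.5]],[[-21,-37.4,0],[0,0,11.5]],[[-22.5,-40.1,0],[0,0,11.5]]]' 75 20
python3 -c "
from bench import r
from h import *
s=r.observe(); print(s['ee_pos'],s['tool_rot'])
to(s,[0.587,-0.115,0.22],-76.2)"
```

```text
t: 2.4
ee_pos: [0.5351, -0.1866, 0.2229]
tool_rot: [-3.14, 0.0, -1.327]
contact_force: [1.0, -0.1, 0.6]
gripper_width: 0.75
[ 0.53514379 -0.18659289  0.22288905] [-3.14046384e+00  3.29102452e-04 -1.32728659e+00]
shift cm [-5.7  -6.76  0.3 ] rotvec [-0.1  0.   0.2] rows>= 2.121042358667688 0.02322961876846517
```

```bash
python3 -m jog '[[[-2.5,-3,0],[0,0,0]],[[-4.7,-5.6,0],[0,0,0]],[[-5.7,-6.8,1],[0,0,0]],[[-5.7,-6.8,2],[0,0,0]],[[-5.7,-6.8,3],[0,0,0]],[[-5.7,-6.8,3],[0,0,0]]]' 75 20
python3 - <<'E'
from bench import r
from h import *
s=r.observe(); print(s['ee_pos'],s['tool_rot'])
p=r.capture("wrist"); cv2.imwrite("pics/w1.png",p["image"])
print([(d["conf"],d["centre"]) for d in r.place_of(p,"loupe")[:2]])
print([(d["conf"],d["centre"]) for d in r.place_of(p,"door_knob")[:2]])
m,c=sil(r,p,"loupe"); ys,xs=np.nonzero(m);print(c,xs.mean(),ys.mean(),plane(p,(xs.mean(),ys.mean()),.13))
to(s,[0.587,-0.115,0.107],-76.2)
E
```

```text
t: 2.9
ee_pos: [0.5843, -0.1199, 0.1899]
tool_rot: [3.138, 0.001, -1.331]
contact_force: [-0.0, 0.0, -0.6]
gripper_width: 0.753
[ 0.58431485 -0.11985636  0.18993951] [ 3.13784224e+00  7.92738335e-04 -1.33106728e+00]
[]
[]
0.59 308.5513833992095 248.1916996047431 [ 0.58861415 -0.11595608  0.13      ]
shift cm [-0.4  -0.41  8.29] rotvec [ 0.2  0.  -0.1] rows>= 1.9934040290507975 0.031968203167177724
```

View pics/w1.png

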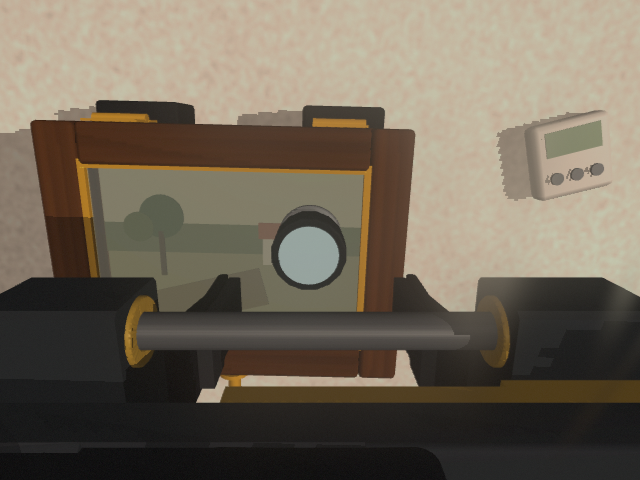

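The wrist picture shows the loupe at (309,247) between the fingers, which are at about x 225 and 410. The frame edges are square to the tool. I'll descend and grip.

```bash
python3 -m jog '[[[-0.3,-0.3,2],[0,0,0]],[[-0.4,-0.4,4],[0,0,0]],[[-0.4,-0.4,6],[0,0,0]],[[-0.4,-0.4,7.5],[0,0,0]],[[-0.4,-0.4,8.2],[0,0,0]],[[-0.4,-0.4,8.2],[0,0,0]],[[-0.4,-0.4,8.2],[0,0,0]]]' 75 20
python3 -m jog '[[[0,0,0],[0,0,0]],[[0,0,0],[0,0,0]],[[0,0,0],[0,0,0]],[[0,0,0],[0,0,0]],[[0,0,0],[0,0,0]],[[0,0,0],[0,0,0]]]' 20 20
```

```text
t: 3.68
ee_pos: [0.5892, -0.1142, 0.1114]
tool_rot: [-3.141, -0.0, -1.33]
contact_force: [-0.3, 0.8, 0.3]
gripper_width: 0.751
t: 4.18
ee_pos: [0.5891, -0.1138, 0.111]
tool_rot: [-3.141, -0.0, -1.33]
contact_force: [-0.9, -0.1, 2.9]
gripper_width: 0.476
```

```bash
python3 - <<'E'
from bench import r
from h import *
s=r.observe()
to(s,[0.47,0.354,0.18],-76.2)
E
python3 -m jog '[[[0,0,-1],[0,0,0]],[[0,0,-3],[0,0,0]],[[0,0,-5.5],[0,0,0]],[[0,0,-7],[0,0,0]],[[0,0,-7],[0,0,0]]]' 20 20
```

```text
shift cm [-48.27   0.4   -6.92] rotvec [-0. -0.  0.] rows>= 11.693742141269361 0.006054160673127159
t: 4.6
ee_pos: [0.5907, -0.1138, 0.1849]
tool_rot: [-3.136, -0.002, -1.33]
contact_force: [0.3, -0.3, -0.8]
gripper_width: 0.478
```

```bash
python3 -m jog '[[[-1,0,0],[0,0,0]],[[-4,0,0],[0,0,0]],[[-8,0,0],[0,0,0]],[[-12,0,0],[0,0,0]],[[-16,0,0],[0,0,0]],[[-20,0,0],[0,0,0]],[[-24,0,0],[0,0,0]],[[-28,0.2,0],[0,0,0]],[[-32,0.3,0],[0,0,0]],[[-35.5,0.4,0],[0,0,0]],[[-38.5,0.4,0],[0,0,0]],[[-41,0.4,0],[0,0,0]]]' 20 20
python3 -m jog '[[[-2.5,0,0],[0,0,0]],[[-4.7,0,0],[0,0,0]],[[-6.4,0,0],[0,0,0]],[[-7.2,0,0],[0,0,0]],[[-7.2,0,2],[0,0,0]],[[-7.2,0,4],[0,0,0]],[[-7.2,0,6],[0,0,0]],[[-7.2,0,8],[0,0,0]],[[-7.2,0,8],[0,0,0]],[[-7.2,0,8],[0,0,0]]]' 20 20
python3 - <<'E'
from bench import r
from h import *
s=r.observe(); print(s["ee_pos"],s["joints"])
for n in ["scene","top","wrist"]:
    p=r.capture(n); cv2.imwrite(f"pics/{n}2.png",p["image"])
    print([(d["conf"],d["centre"]) for d in r.place_of(p,"loupe")[:2]])
    print([(d["conf"],d["centre"]) for d in r.place_of(p,"tray")[:2]])
to(s,[0.47,0.354,0.017],-76.2)
E
```

```text
t: 5.6
ee_pos: [0.4845, 0.2863, 0.1793]
tool_rot: [3.14, 0.0, -1.327]
contact_force: [-0.4, -0.1, -1.2]
gripper_width: 0.48
t: 6.43
ee_pos: [0.4691, 0.3525, 0.0995]
tool_rot: [3.139, -0.001, -1.33]
contact_force: [0.2, 0.5, -0.1]
gripper_width: 0.478
[0.46909763 0.35245886 0.0994865 ] [-0.2058237   0.42495856 -0.63898257  1.67976828  0.27456415  1.13131258
 -2.25074662]
[(0.96, [0.4672, 0.3494, 0.0874])]
[(0.89, [0.4777, 0.3509, 0.0041])]
[(0.55, [0.4712, 0.356, 0.0896])]
[]
[(0.84, [0.4654, 0.3547, 0.0869])]
[(0.74, [0.4801, 0.3548, -0.0005])]
shift cm [-0.14 -0.15  8.25] rotvec [ 0.2 -0.1  0. ] rows>= 1.978557181130458 0.023970821504499522
```

View pics/wrist2.png

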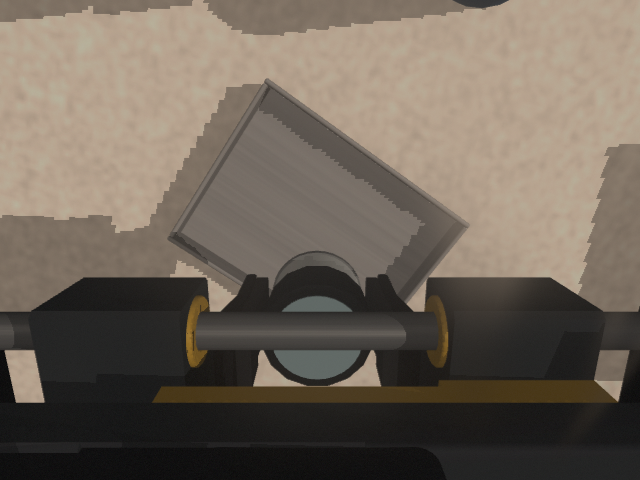

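View pics/scene2.png

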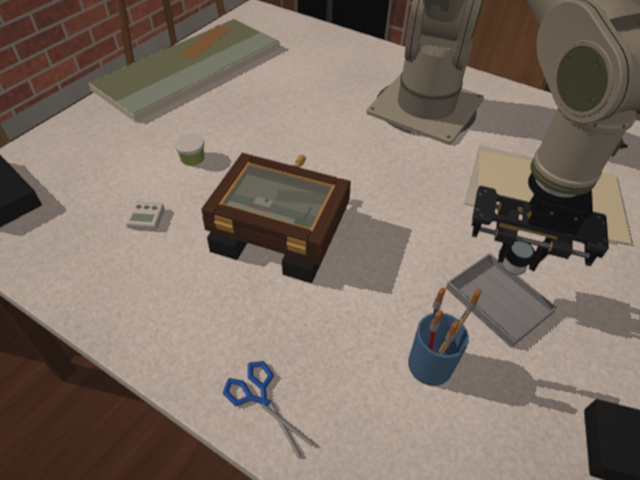

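The loupe is held upright over the tray, its top at (518,257) in the scene view. Clear of the jar. Lowering.

```bash
python3 -m jog '[[[0,-0.5,1.5],[0,0,0]],[[-0.1,-0.9,3.5],[0,0,0]],[[-0.1,-0.9,5.5],[0,0,0]],[[-0.1,-0.9,7],[0,0,0]],[[-0.1,-0.9,7.8],[0,0,0]],[[-0.1,-0.9,8.2],[0,0,0]],[[-0.1,-0.9,8.3],[0,0,0]],[[-0.1,-0.9,8.3],[0,0,0]],[[-0.1,-0.9,8.3],[0,0,0]]]' 20 20
```

```text
t: 7.63
ee_pos: [0.4789, 0.3569, 0.0185]
tool_rot: [-3.14, 0.0, -1.33]
contact_force: [0.0, -0.3, -1.7]
gripper_width: 0.473
```

```bash
python3 -m jog '[[[0,0,0.1],[0,0,0]],[[0,0,0.2],[0,0,0]],[[0,0,0.2],[0,0,0]],[[0,0,0.2],[0,0,0]]]' 20 20
python3 -m jog '[[[0,0,0.1],[0,0,0]],[[0,0,0.1],[0,0,0]],[[0,0,0.1],[0,0,0]]]' 20 20
```

```text
t: 7.97
ee_pos: [0.4785, 0.3565, 0.0157]
tool_rot: [-3.141, -0.0, -1.33]
contact_force: [0.9, 0.3, -1.5]
gripper_width: 0.473
t: 8.22
ee_pos: [0.4786, 0.3566, 0.015]
tool_rot: [-3.141, -0.0, -1.33]
contact_force: [-2.2, -1.7, 4.6]
gripper_width: 0.472
```

```bash
python3 -m jog '[[[0,0,0],[0,0,0]],[[0,0,0],[0,0,0]],[[0,0,0],[0,0,0]],[[0,0,0],[0,0,0]],[[0,0,0],[0,0,0]]]' 65 20
python3 -m jog '[[[0,0,-1],[0,0,0]],[[0,0,-3],[0,0,0]],[[0,0,-6],[0,0,0]],[[0,0,-10],[0,0,0]],[[0,0,-14],[0,0,0]],[[0,0,-17],[0,0,0]],[[0,0,-17],[0,0,0]]]' 65 20
python3 - <<'E'
from bench import r
from h import *
s=r.observe(); print(s["ee_pos"],s["joints"])
for n in ["scene","wrist"]:
    p=r.capture(n); cv2.imwrite(f"pics/{n}3.png",p["image"])
    print([(d["conf"],d["centre"]) for d in r.place_of(p,"loupe")[:2]])
    print([(d["conf"],d["centre"]) for d in r.place_of(p,"tray")[:2]])
E
```

```text
t: 8.63
ee_pos: [0.4784, 0.3565, 0.0144]
tool_rot: [3.141, -0.0, -1.33]
contact_force: [0.9, -0.1, -0.6]
gripper_width: 0.641
t: 9.22
ee_pos: [0.4804, 0.3589, 0.1925]
tool_rot: [-3.132, 0.004, -1.329]
contact_force: [1.0, 1.2, -0.4]
gripper_width: 0.649
[0.48043501 0.35894935 0.19245212] [-0.19087463  0.3591416  -0.6600873   1.55503806  0.22823442  1.29472659
 -2.20966006]
[(0.83, [0.475, 0.3547, 0.0037])]
[(0.92, [0.4771, 0.3528, 0.003])]
[(0.66, [0.4771, 0.3533, 0.0037])]
[]
```

View pics/scene3.png

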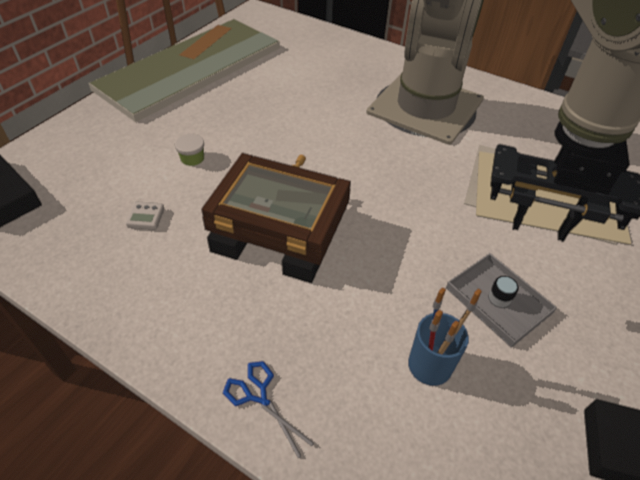

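The loupe stands upright in the tray at (505,290) in the scene view. Now I'll locate the knob precisely.

Run:
```python
from bench import r
from h import *
ims=[]
P={}
for n,(u,v) in {"scene":(300,160),"top":(372,295)}.items():
    p=r.capture(n);P[n]=p; c=p["image"][v-25:v+25,u-30:u+30]
    ims.append(cv2.resize(c,(400,333),interpolation=0))
    print(n,[(d["conf"],d["centre"]) for d in r.place_of(p,"door_knob")[:2]],[(d["conf"],d["centre"]) for d in r.place_of(p,"frame")[:1]])
    hsv=cv2.cvtColor(c,cv2.COLOR_BGR2HSV)
    m=((hsv[...,0]>8)&(hsv[...,0]<25)&(hsv[...,1]>120)&(hsv[...,2]>90)).astype(np.uint8)
    k,l,st,ce=cv2.connectedComponentsWithStats(m)
    for i in range(1,k):
        if st[i,4]>15: print(st[i]+np.array([u-30,v-25,0,0,0]),ce[i]+[u-30,v-25])
cv2.imwrite("pics/knob.png",np.hstack(ims))
```

```text
scene [(0.68, [0.4487, -0.0941, 0.0892])] [(0.61, [0.5595, -0.0661, -0.0028])]
[294 155  11  12  75] [299.52       160.57333333]
[270 168  60  17 137] [299.31386861 176.54744526]
top [(0.64, [0.4423, -0.09, 0.0975])] [(0.57, [0.5598, -0.0651, 0.0071])]
[369 290   8  21  81] [372.41975309 300.98765432]
```

View pics/knob.png

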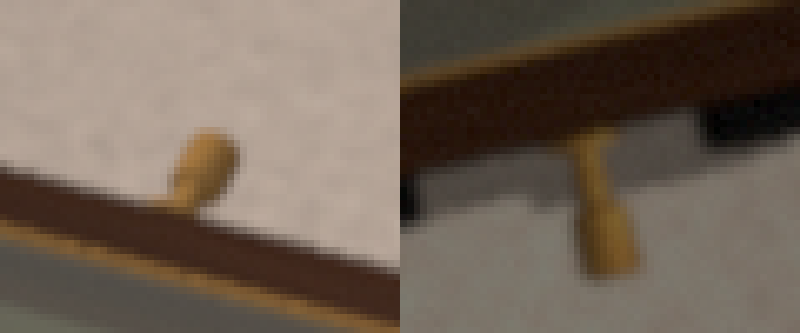

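Run:
```python
from bench import r
from h import *
a=r.capture("scene");b=r.capture("top")
k=tri([ray(a,(300.7,158.5)),ray(b,(373.2,306))]);print("knob",k)
# frame outline
m,c=sil(r,b,"frame"); print(c,m.sum())
img=b["image"].copy(); img[m]=img[m]//2+np.array([0,0,120],np.uint8)
cv2.imwrite("pics/frsil.png",img[150:350,250:470].repeat(3,0).repeat(3,1))
s=r.observe()
```

```text
knob (array([ 0.44593689, -0.09100459,  0.09437687]), [np.float64(0.001321287882176148), np.float64(0.0013212878821762003)])
0.85 12089
```

View pics/frsil.png

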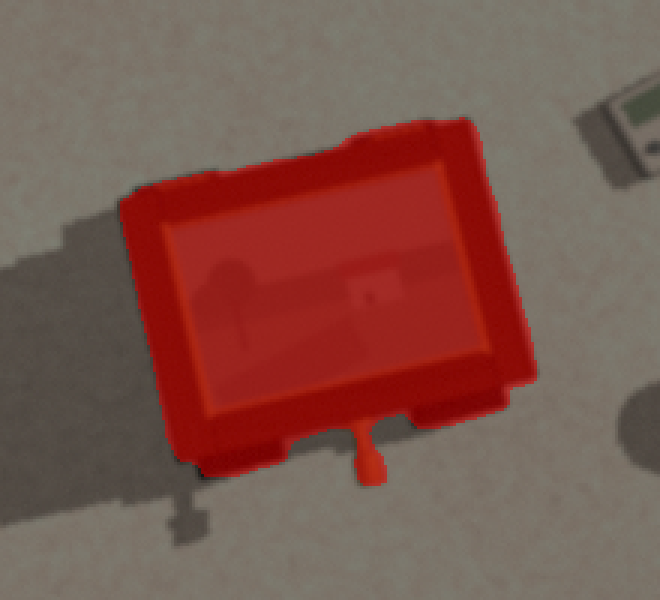

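Run:
```python
from bench import r
from h import *
b=r.capture("top")
q=[plane(b,(u/3+250,v/3+150),.101) for u,v in [(165,225),(442,163),(490,350),(210,413)]]
q=np.array(q)[:,:2]; print(q.round(4),"centre",q.mean(0))
for i in range(4):
    d=q[(i+1)%4]-q[i]; print(np.linalg.norm(d),np.degrees(np.arctan2(d[1],d[0])))
c=q.mean(0)
for y in (13,13.5,14):
    a=np.radians(y);x=np.array([np.cos(a),np.sin(a)]);print(y,"knob",c-.115*x,"hinge",c+.085*x)
s=r.observe();print(s["ee_pos"])
to(s,[.4465,-.0915,.18],-76.5)
```

```text
[[ 0.5997  0.0323]
 [ 0.6362 -0.1426]
 [ 0.518  -0.1682]
 [ 0.482   0.0061]] centre [ 0.55897378 -0.0680938 ]
0.17865490826956537 -78.20868107059881
0.12093721852913288 -167.78191106162
0.17792013564419054 101.69131449241004
0.12063441263681315 12.568291846156598
13 knob [ 0.44692122 -0.09396317] hinge [ 0.64179523 -0.04897296]
13.5 knob [ 0.44715124 -0.09494001] hinge [ 0.64162522 -0.04825094]
14 knob [ 0.44738977 -0.09591481] hinge [ 0.64144892 -0.04753044]
[0.47842805 0.35651351 0.18447066]
shift cm [42.74 13.8   0.45] rotvec [ 0.  -0.   0.3] rows>= 10.771510892449212 0.044106218442248706
```

```bash
python3 -m jog '[[[2,0.6,0],[0,0,0]],[[5.5,1.7,0],[0,0,0]],[[9.5,3,0],[0,0,1.8]],[[13.4,4.3,0],[0,0,1.8]],[[17.3,5.6,0],[0,0,1.8]],[[21.2,6.9,0],[0,0,1.8]],[[25.1,8.1,0],[0,0,1.8]],[[29,9.4,0],[0,0,1.8]],[[33,10.7,0],[0,0,1.8]],[[37,12,0],[0,0,1.8]],[[40.5,13.1,0],[0,0,1.8]],[[42.7,13.8,0],[0,0,1.8]]]' 65 20
python3 -m jog '[[[0,0,1],[0,0,0]],[[0,0,2],[0,0,0]],[[0,0,2],[0,0,0]]]' 65 20
python3 - <<'E'
from bench import r
from h import *
p=r.capture("wrist");s=r.observe(); print(s["ee_pos"],s["joints"])
cv2.imwrite("pics/w4.png",p["image"])
for q in("door_knob","door_hinge"):print([(d["conf"],d["centre"]) for d in r.place_of(p,q)[:2]])
to(s,[.4465,-.092,.074],-78)
E
```

```text
t: 11.02
ee_pos: [0.4455, -0.0953, 0.1848]
tool_rot: [-3.141, -0.001, -1.365]
contact_force: [0.8, -1.0, -0.4]
gripper_width: 0.648
t: 11.27
ee_pos: [0.4454, -0.0901, 0.1625]
tool_rot: [3.139, 0.001, -1.36]
contact_force: [0.4, 0.4, -0.8]
gripper_width: 0.647
[ 0.44576084 -0.08973122  0.16343944] [ 0.43444327  0.02161777 -0.33739135  1.95126097  0.00720966  1.17206254
 -1.26498992]
[(0.75, [0.4452, -0.0898, 0.0913])]
[]
shift cm [ 0.25 -0.04  8.94] rotvec [0.1 0.1 0.1] rows>= 2.145593950406377 0.0239878977220388
```

View pics/w4.png

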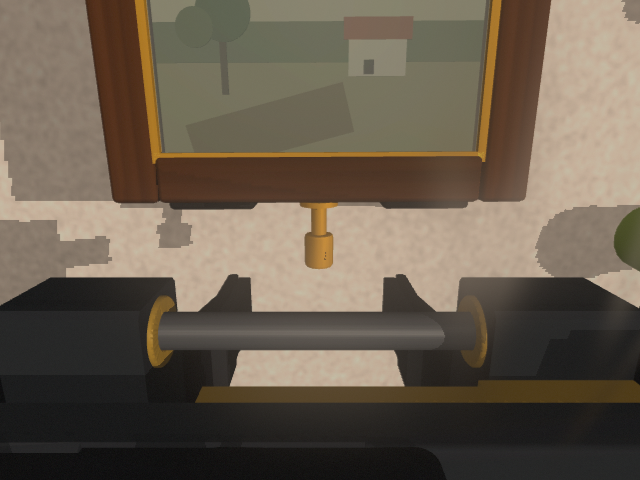

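The knob head is at (319,250), midway between the fingers at 250 and 385, and the front edge is square to the tool.

```bash
python3 - <<'E'
from bench import r
from h import *
p=r.capture("wrist");k=plane(p,(319,250),.093);print(k)
s=r.observe();to(s,[k[0],k[1],.073],-78)
E
python3 -m jog '[[[0.1,0,1.5],[0,0,0]],[[0.1,0,3.5],[0,0,0]],[[0.1,0,5.5],[0,0,0]],[[0.1,0,7.2],[0,0,0]],[[0.1,0,8.3],[0,0,0]],[[0.1,0,8.9],[0,0,0]],[[0.1,0,8.9],[0,0,0]],[[0.1,0,8.9],[0,0,0]]]' 65 20
```

```text
[ 0.44797945 -0.09286314  0.093     ]
shift cm [ 0.31 -0.06  9.18] rotvec [-0.  -0.   0.1] rows>= 2.2031373180778973 0.017789892153797233
t: 12.13
ee_pos: [0.4471, -0.0919, 0.0762]
tool_rot: [-3.141, -0.0, -1.361]
contact_force: [-0.2, 0.3, -0.5]
gripper_width: 0.651
```

```bash
python3 -m jog '[[[0.1,0,0.15],[0,0,0]],[[0.1,0,0.3],[0,0,0]],[[0.1,0,0.3],[0,0,0]]]' 65 15
python3 -m jog '[[[0,0,0],[0,0,0]],[[0,0,0],[0,0,0]],[[0,0,0],[0,0,0]],[[0,0,0],[0,0,0]],[[0,0,0],[0,0,0]],[[0,0,0],[0,0,0]],[[0,0,0],[0,0,0]],[[0,0,0],[0,0,0]]]' 10 15
python3 - <<'E'
from bench import r
from h import *
p=r.capture("wrist");s=r.observe();print(s["ee_pos"],s["contact_force"],s["gripper_width"])
cv2.imwrite("pics/w5.png",p["image"])
E
```

```text
t: 12.38
ee_pos: [0.4471, -0.0932, 0.0729]
tool_rot: [-3.141, -0.0, -1.361]
contact_force: [-0.7, 0.4, -0.2]
gripper_width: 0.648
t: 13.05
ee_pos: [0.4464, -0.091, 0.0724]
tool_rot: [3.141, 0.002, -1.36]
contact_force: [-2.9, 8.4, 3.2]
gripper_width: 0.192
[ 0.44638199 -0.09107933  0.0724516 ] [-3.07326919  8.11943516  4.33020462] 0.18497863414027077
```

View pics/w5.png

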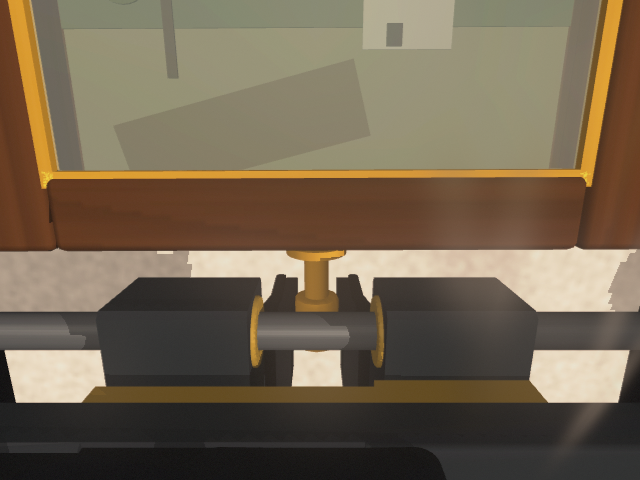

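```bash
python3 - <<'E'
import numpy as np
R=np.hypot(.2,.011);f0=np.arctan2(.011,.2)
def P(t): return np.array([-(R*np.cos(f0)-R*np.cos(f0+t)),-(R*np.sin(f0+t)-R*np.sin(f0))])*100
for a,b in [((0,.01,.03,.06,.1,.14,.18,.22,.26,.3,.34,.37,.38),0),]:
    for t in a: print(t,P(t).round(2))
for t0 in (.38,.8,1.2):
    print("from",t0)
    for t in np.arange(t0,min(t0+.45,1.46),.035): print(round(t,3),(P(t)-P(t0)).round(2))
E
python3 -m jog '[[[-0.08,0,0],[0,0,0]],[[-0.15,0,0],[0,0,0]],[[-0.15,0,0],[0,0,0]]]' 10 15
```

```text
0 [-0. -0.]
0.01 [-0.01 -0.2 ]
0.03 [-0.04 -0.6 ]
0.06 [-0.1 -1.2]
0.1 [-0.21 -1.99]
0.14 [-0.35 -2.78]
0.18 [-0.52 -3.56]
0.22 [-0.72 -4.34]
0.26 [-0.95 -5.1 ]
0.3 [-1.22 -5.86]
0.34 [-1.51 -6.61]
0.37 [-1.75 -7.16]
0.38 [-1.83 -7.34]
from 0.38
0.38 [0. 0.]
0.415 [-0.31 -0.63]
0.45 [-0.63 -1.25]
0.485 [-0.98 -1.86]
0.52 [-1.36 -2.45]
0.555 [-1.75 -3.03]
0.59 [-2.16 -3.6 ]
0.625 [-2.59 -4.15]
0.66 [-3.04 -4.69]
0.695 [-3.51 -5.21]
0.73 [-4.   -5.72]
0.765 [-4.5 -6.2]
0.8 [-5.02 -6.67]
from 0.8
0.8 [0. 0.]
0.835 [-0.54 -0.45]
0.87 [-1.09 -0.88]
0.905 [-1.66 -1.29]
0.94 [-2.24 -1.69]
0.975 [-2.83 -2.06]
1.01 [-3.44 -2.41]
1.045 [-4.06 -2.74]
1.08 [-4.69 -3.04]
1.115 [-5.33 -3.33]
1.15 [-5.98 -3.59]
1.185 [-6.64 -3.83]
1.22 [-7.31 -4.05]
from 1.2
1.2 [0. 0.]
1.235 [-0.67 -0.21]
1.27 [-1.35 -0.39]
1.305 [-2.03 -0.55]
1.34 [-2.72 -0.68]
1.375 [-3.41 -0.79]
1.41 [-4.11 -0.88]
1.445 [-4.8  -0.94]
t: 13.35
ee_pos: [0.4464, -0.091, 0.0725]
tool_rot: [3.141, 0.001, -1.361]
contact_force: [-1.0, 4.7, 0.6]
gripper_width: 0.193
```

```bash
python3 -m jog '[[[-0.1,0,-0.2],[0,0,0]],[[-0.1,-0.04,-0.6],[0,0,0]],[[-0.1,-0.1,-1.2],[0,0,0]],[[-0.1,-0.2,-2],[0,0,0]],[[-0.1,-0.35,-2.8],[0,0,0]],[[-0.1,-0.5,-3.55],[0,0,0]],[[-0.1,-0.7,-4.35],[0,0,0]],[[-0.1,-0.95,-5.1],[0,0,0]],[[-0.1,-1.2,-5.85],[0,0,0]],[[-0.1,-1.5,-6.6],[0,0,0]],[[-0.1,-1.75,-7.15],[0,0,0]],[[-0.1,-1.85,-7.35],[0,0,0]]]' 10 15
python3 - <<'E'
from bench import r
from h import *
p=r.capture("scene");s=r.observe();print(s["ee_pos"],s["contact_force"],s["torque"])
cv2.imwrite("pics/s6.png",p["image"])
E
```

```text
t: 14.35
ee_pos: [0.4643, -0.087, 0.1469]
tool_rot: [3.141, -0.0, -1.361]
contact_force: [-2.9, -4.2, -2.2]
gripper_width: 0.188
[ 0.46423873 -0.08701457  0.14665603] [-3.76946445 -3.59775505 -1.22231769] [-0.80547264  0.87332304  0.04615724]
```

View pics/s6.png

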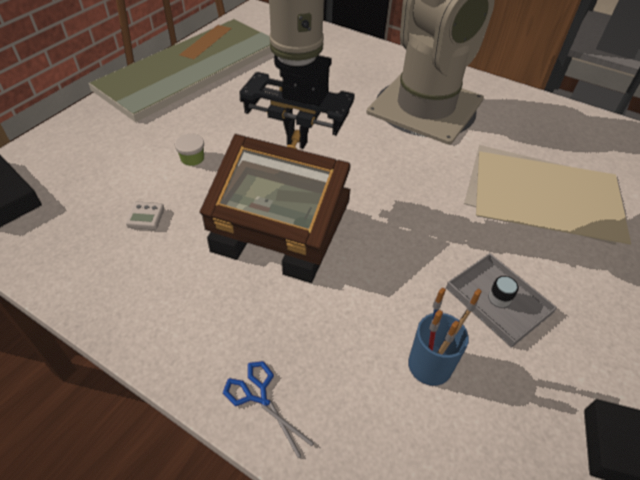

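The door is rising, with the knob held at (295,138) and low forces. I'll continue along the arc.

```bash
python3 -m jog '[[[0.03,-0.15,-0.3],[0,0,0]],[[0.06,-0.45,-0.95],[0,0,0]],[[0.06,-0.8,-1.55],[0,0,0]],[[0.06,-1.17,-2.15],[0,0,0]],[[0.06,-1.55,-2.75],[0,0,0]],[[0.06,-1.95,-3.3],[0,0,0]],[[0.06,-2.4,-3.9],[0,0,0]],[[0.06,-2.8,-4.4],[0,0,0]],[[0.06,-3.3,-5],[0,0,0]],[[0.06,-3.75,-5.45],[0,0,0]],[[0.06,-4.4,-6.1],[0,0,0]],[[0.06,-5,-6.65],[0,0,0]]]' 10 15
python3 -c "
from bench import r
s=r.observe();print(s['contact_force'],s['torque'],s['ee_pos'])"
```

```text
t: 15.4
ee_pos: [0.5143, -0.0762, 0.2132]
tool_rot: [-3.141, 0.0, -1.361]
contact_force: [-0.2, 5.1, -2.6]
gripper_width: 0.187
[-0.22979482  5.10450339 -2.60380316] [0.90477654 0.25459337 0.0280943 ] [ 0.51427243 -0.07616003  0.21316902]
```

```bash
python3 -m jog '[[[-0.03,-0.35,-0.3],[0,0,0]],[[-0.03,-0.8,-0.66],[0,0,0]],[[-0.03,-1.35,-1.08],[0,0,0]],[[-0.03,-1.9,-1.47],[0,0,0]],[[-0.03,-2.5,-1.86],[0,0,0]],[[-0.03,-3.1,-2.22],[0,0,0]],[[-0.03,-3.7,-2.55],[0,0,0]],[[-0.03,-4.3,-2.86],[0,0,0]],[[-0.03,-4.9,-3.14],[0,0,0]],[[-0.03,-5.5,-3.4],[0,0,0]],[[-0.03,-6.1,-3.64],[0,0,0]],[[-0.03,-6.6,-3.82],[0,0,0]]]' 10 15
python3 - <<'E'
from bench import r
from h import *
p=r.capture("scene");s=r.observe();print(s["ee_pos"],s["contact_force"],s["torque"])
cv2.imwrite("pics/s7.png",p["image"])
for q in("door_knob","door_hinge"):print([(d["conf"],d["centre"]) for d in r.place_of(p,q)[:2]])
E
```

```text
t: 16.4
ee_pos: [0.5786, -0.0621, 0.2509]
tool_rot: [-3.142, 0.001, -1.36]
contact_force: [-0.9, 5.5, -4.1]
gripper_width: 0.186
[ 0.57927961 -0.06196785  0.25108292] [-1.15292254  5.22173329 -4.29284769] [0.96042188 0.35035967 0.00801255]
[(0.55, [0.5814, -0.0643, 0.2701])]
[(0.69, [0.6418, -0.0462, 0.0754])]
```

View pics/s7.png

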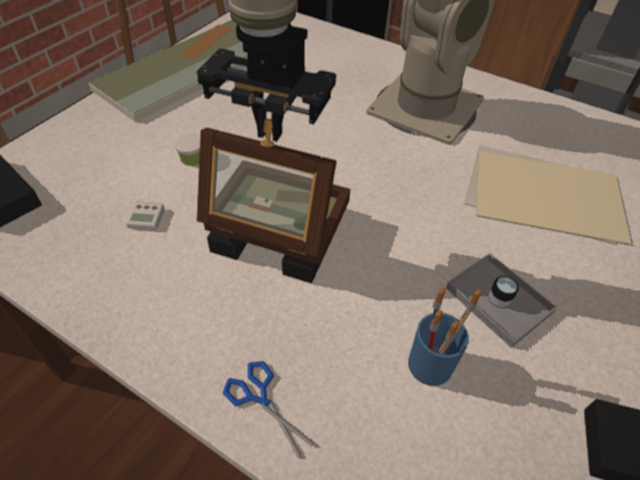

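The door is about 1.19 rad by TCP geometry (knob at (268,130)). Final approach, slower.

```bash
python3 -m jog '[[[-0.03,-0.2,-0.07],[0,0,0]],[[-0.07,-0.55,-0.2],[0,0,0]],[[-0.07,-1.0,-0.33],[0,0,0]],[[-0.07,-1.5,-0.46],[0,0,0]],[[-0.07,-2.0,-0.58],[0,0,0]],[[-0.07,-2.5,-0.69],[0,0,0]],[[-0.07,-3.05,-0.8],[0,0,0]],[[-0.07,-3.55,-0.88],[0,0,0]],[[-0.07,-4.0,-0.95],[0,0,0]],[[-0.07,-4.4,-0.99],[0,0,0]],[[-0.07,-4.7,-1.02],[0,0,0]],[[-0.07,-4.8,-1.03],[0,0,0]]]' 10 15
python3 -m jog '[[[0,0,0],[0,0,0]],[[0,0,0],[0,0,0]],[[0,0,0],[0,0,0]],[[0,0,0],[0,0,0]],[[0,0,0],[0,0,0]],[[0,0,0],[0,0,0]]]' 10 15
python3 - <<'E'
from bench import r
from h import *
s=r.observe();print(s["ee_pos"],s["contact_force"],s["torque"],s["dq"].round(3))
for n in("scene","top","wrist"):
    p=r.capture(n); cv2.imwrite(f"pics/{n}8.png",p["image"])
    for q in("door_knob","door_hinge","loupe","tray"):print(n,q,[(d["conf"],d["centre"]) for d in r.place_of(p,q)[:2]])
s=r.observe();print(s["ee_pos"],s["contact_force"])
E
```

```text
t: 17.55
ee_pos: [0.625, -0.052, 0.2609]
tool_rot: [3.141, 0.0, -1.361]
contact_force: [-0.3, 3.9, -6.7]
gripper_width: 0.185
t: 18.05
ee_pos: [0.6243, -0.0521, 0.2608]
tool_rot: [3.141, 0.0, -1.361]
contact_force: [0.2, 5.2, -7.6]
gripper_width: 0.188
[ 0.62434747 -0.05213084  0.26084231] [ 0.15658558  5.17904574 -7.60667857] [1.08906499 0.27142253 0.01007508] [-0.002  0.002 -0.001 -0.    -0.     0.002 -0.001]
scene door_knob [(0.68, [0.6278, -0.0564, 0.2804]), (0.5, [0.4761, 0.3497, 0.0012])]
scene door_hinge [(0.72, [0.6397, -0.05, 0.0769])]
scene loupe [(0.66, [0.4741, 0.3556, 0.0038]), (0.48, [0.6788, -0.3124, -0.0012])]
scene tray [(0.91, [0.4779, 0.3521, 0.0026]), (0.33, [0.6631, 0.3055, -0.0009])]
top door_knob [(0.3, [0.6625, 0.3034, 0.0001])]
top door_hinge [(0.36, [0.4913, -0.3538, 0.0007])]
top loupe [(0.93, [0.4754, 0.3571, 0.0042])]
top tray [(0.58, [0.4789, 0.3538, 0.0006])]
wrist door_knob []
wrist door_hinge []
wrist loupe []
wrist tray []
[ 0.62434574 -0.05211196  0.26084725] [-0.3646357   4.72342009 -8.6671772 ]
```

View pics/scene8.png

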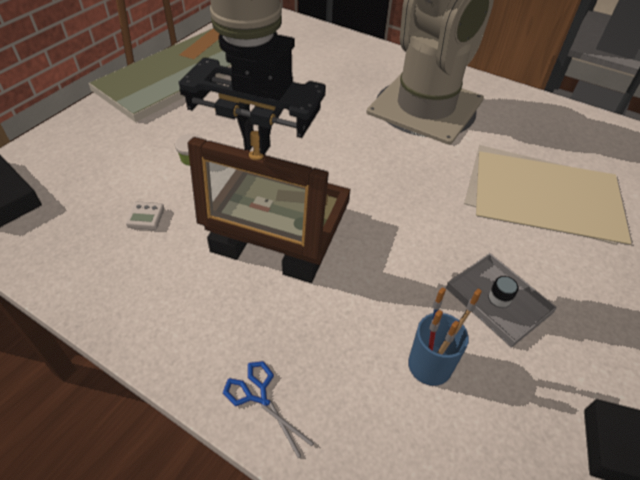

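View pics/wrist8.png

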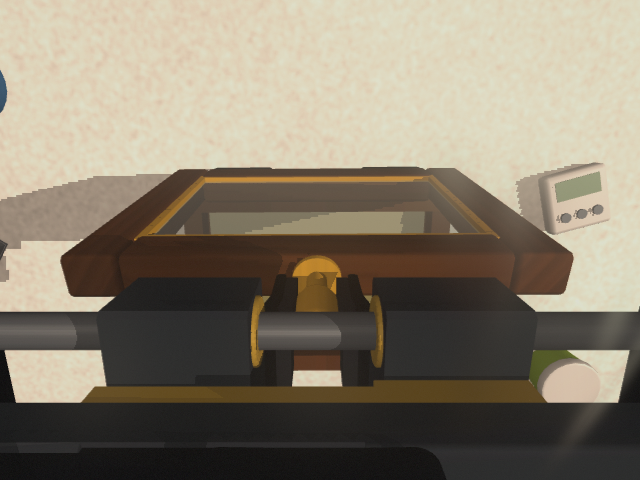

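```bash
python3 -m jog '[[[-0.03,0,0.08],[0,0,0]],[[-0.03,0,0.1],[0,0,0]],[[-0.03,0,0.1],[0,0,0]]]' 10 15
cat > fit.py <<'E'
from bench import r
from h import *
import sys
p=r.capture("scene"); img=p["image"]
T=np.linalg.inv(p["cam_to_world"])
def proj(X):
    c=(T[:3,:3]@np.array(X).T).T+T[:3,3]; u=(p["mtx"]@c.T).T; return u[:,:2]/u[:,2:]
a=np.radians(12.2); ex=np.array([np.cos(a),np.sin(a),0]); ey=np.array([-np.sin(a),np.cos(a),0]);ez=np.array([0,0,1.])
H=np.array([.642,-.0505,.081])
def door(th,pts):
    return [H-(x*np.cos(th)+z*np.sin(th)*-1)*ex+y*ey+(x*np.sin(th)+z*np.cos(th))*ez for x,y,z in pts]
big=cv2.resize(img[115:285,170:370],None,fx=4,fy=4,interpolation=cv2.INTER_CUBIC)
for th,col in((1.35,(255,0,0)),(1.43,(0,255,0)),(1.51,(0,0,255))):
    for z in (.022,):
        q=proj(door(th,[(0,-.115,z),(0,.115,z),(.17,.115,z),(.17,-.115,z)]))
        print(th,q.round(1).tolist(),proj(door(th,[(.2,0,.011)])))
        cv2.polylines(big,[np.int32(((q-[170,115])*4).round())],True,col,1)
cv2.imwrite("pics/fit.png",big[:600])
s=r.observe();print(s["ee_pos"],s["contact_force"])
E
python3 fit.py
```

```text
t: 19.05
ee_pos: [0.6248, -0.052, 0.2608]
tool_rot: [-3.14, -0.0, -1.361]
contact_force: [-1.6, 3.4, -1.1]
gripper_width: 0.183
1.35 [[194.0, 221.9], [314.9, 258.5], [325.9, 170.9], [189.1, 135.2]] [[258.85875081 131.87134849]]
1.43 [[194.0, 222.7], [314.8, 259.3], [322.8, 176.4], [184.6, 139.9]] [[254.36655211 136.90223924]]
1.51 [[194.2, 223.4], [314.7, 260.0], [319.7, 182.5], [180.2, 145.3]] [[249.76809861 142.82027111]]
[ 0.624819   -0.05202867  0.26077951] [-0.89515806  4.76954516 -1.04649042]
```

View pics/fit.png

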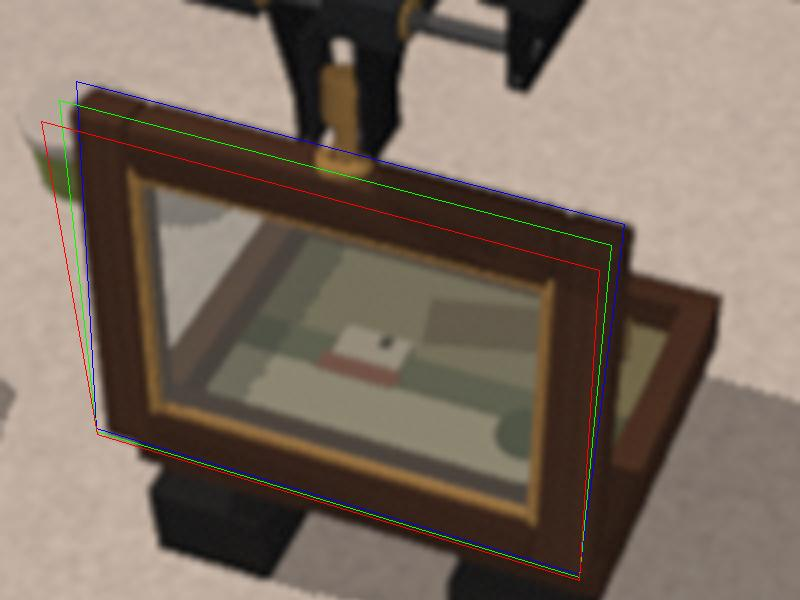

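Run:
```python
import cv2
i=cv2.imread("pics/scene3.png")
cv2.imwrite("pics/z0.png",cv2.resize(i[140:280,190:360],None,fx=4,fy=4,interpolation=cv2.INTER_CUBIC))
```

```text
(no output)
```

View pics/z0.png

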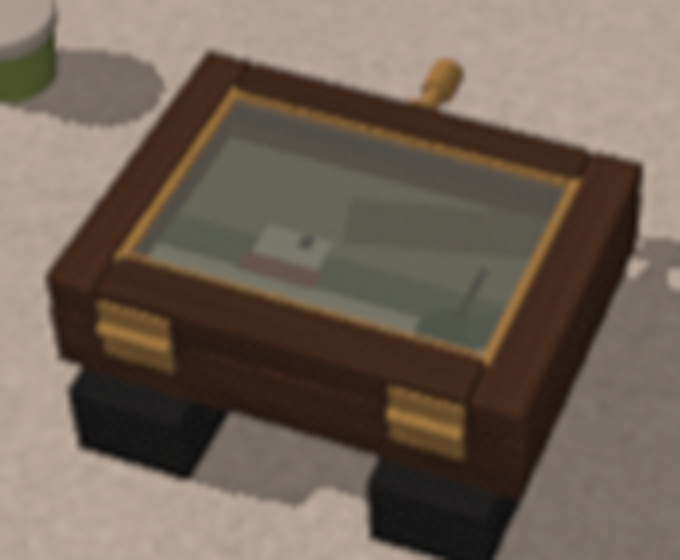

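```bash
cat > fit2.py <<'E'
from bench import r
from h import *
from scipy.optimize import least_squares
p=r.capture("scene"); T=np.linalg.inv(p["cam_to_world"])
def proj(X):
    c=(T[:3,:3]@np.array(X).T).T+T[:3,3]; u=(p["mtx"]@c.T).T; return u[:,:2]/u[:,2:]
inn=[(.144,-.089,.022),(.144,.089,.022),(.026,.089,.022),(.026,-.089,.022)]
out=[(.17,-.115,.022),(.17,.115,.022),(0,.115,.022),(0,-.115,.022)]
shut=np.array([(234,89),(581,180),(488,362),(117,258),(208,50),(640,163),(522,415),(50,280)])/4+[190,140]
opn=np.array([(130,172),(552,283),(535,522),(152,410)])/4+[170,115]
def door(P,th,pts):
    a=P[3];ex=np.array([np.cos(a),np.sin(a),0]);ey=np.array([-np.sin(a),np.cos(a),0]);ez=np.array([0,0,1.])
    return [P[:3]-(x*np.cos(th)-z*np.sin(th))*ex+y*ey+(x*np.sin(th)+z*np.cos(th))*ez for x,y,z in pts]
def f(P): return np.r_[(proj(door(P,0,inn+out))-shut).ravel(),(proj(door(P,P[4],inn))-opn).ravel(),(P[:3]-[.642,-.0505,.081])/.004]
s=least_squares(f,[.642,-.0505,.081,.21,1.43],loss="soft_l1")
print(s.x,s.fun.round(1), np.degrees(s.x[3]))
J=s.jac;print("sd",np.sqrt(np.diag(np.linalg.inv(J.T@J))))
print("knob predicted", door(s.x,s.x[4],[(.2,0,.011)]))
E
python3 fit2.py
```

```text
[ 0.64243837 -0.04669602  0.07862369  0.21504538  1.39884025] [-0.9  0.9 -1.4  1.   0.1 -0.7  0.5 -1.2 -0.6 -0.5  1.2 -0.1  0.7  1.
 -2.5 -0.8  1.4  0.5  0.3  0.8 -0.5 -0.5 -0.2 -0.7  0.1  1.  -0.6] 12.3211928428231
sd [0.00218211 0.00175342 0.00275291 0.00673995 0.0161436 ]
knob predicted [array([ 0.61959278, -0.05168602,  0.27755629])]
```

The image fit gives 1.40 ± 0.02 rad and the arm kinematics about 1.43, so I'll nudge 3 mm forward. I'll then let it settle and check for stillness and grip.

```bash
python3 -m jog '[[[0,-0.1,0],[0,0,0]],[[0,-0.2,0],[0,0,0]],[[0,-0.25,0],[0,0,0]],[[0,-0.25,0],[0,0,0]],[[0,-0.25,0],[0,0,0]],[[0,-0.25,0],[0,0,0]],[[0,-0.25,0],[0,0,0]],[[0,-0.25,0],[0,0,0]],[[0,-0.25,0],[0,0,0]],[[0,-0.25,0],[0,0,0]]]' 10 15
python3 fit.py
python3 - <<'E'
from bench import r
from h import *
for n in("scene","top"):
    p=r.capture(n)
    for q in("door_knob","loupe","tray","pot","timer","brush_jar"):print(n,q,[(d["conf"],d["centre"]) for d in r.place_of(p,q)[:1]])
s=r.observe();print(s["t"],s["ee_pos"],s["contact_force"],s["dq"].round(3),s["gripper_width"])
E
```

```text
t: 19.98
ee_pos: [0.6274, -0.0514, 0.2609]
tool_rot: [-3.14, -0.001, -1.361]
contact_force: [-0.9, 5.0, 5.5]
gripper_width: 0.183
1.35 [[194.0, 221.9], [314.9, 258.5], [325.9, 170.9], [189.1, 135.2]] [[258.85875081 131.87134849]]
1.43 [[194.0, 222.7], [314.8, 259.3], [322.8, 176.4], [184.6, 139.9]] [[254.36655211 136.90223924]]
1.51 [[194.2, 223.4], [314.7, 260.0], [319.7, 182.5], [180.2, 145.3]] [[249.76809861 142.82027111]]
[ 0.62743574 -0.05143737  0.2608609 ] [-1.73867663  4.63853272  6.21116441]
scene door_knob [(0.86, [0.6294, -0.0512, 0.2792])]
scene loupe [(0.72, [0.4763, 0.3549, 0.0022])]
scene tray []
scene pot [(0.84, [0.4873, -0.358, -0.0036])]
scene timer [(0.68, [0.6786, -0.3106, -0.0003])]
scene brush_jar [(0.82, [0.6619, 0.3063, -0.0003])]
top door_knob []
top loupe [(0.84, [0.4781, 0.3577, 0.0024])]
top tray [(0.57, [0.4825, 0.3548, 0.0014])]
top pot [(0.61, [0.4935, -0.357, -0.0001])]
top timer [(0.58, [0.6778, -0.3092, -0.0049])]
top brush_jar [(0.9, [0.663, 0.3021, 0.0013])]
20.7333 [ 0.62743954 -0.05143562  0.26087731] [-1.36488593  4.68619607  5.29648099] [ 0.     0.002 -0.002 -0.003 -0.    -0.    -0.   ] 0.1829463768280909
```

View pics/fit.png

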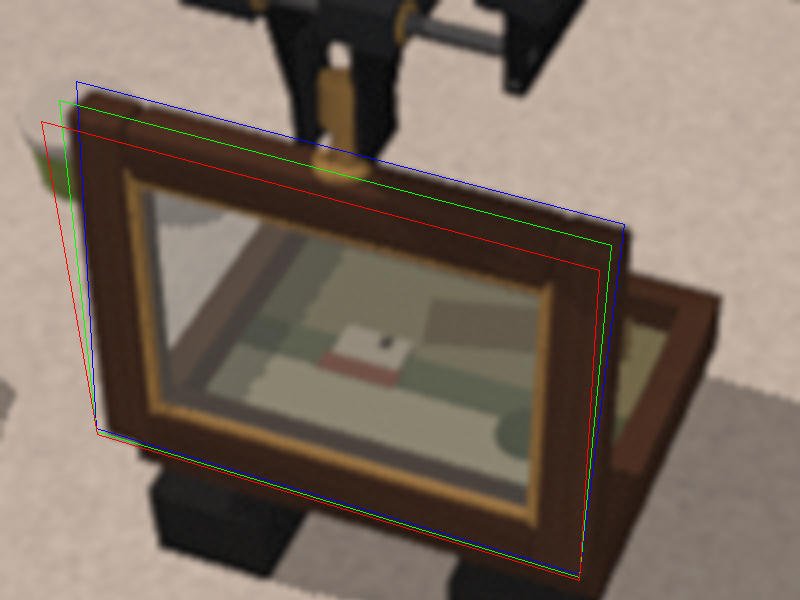

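```bash
python3 -c "
from bench import r
print(r.hand_in())"
```

```text
the job is handed in; nothing more can be done
None
```

I stood the loupe upright in the steel tray, then raised the glazed door slowly by its knob to its balance point. I handed in with the knob still gripped at 15 N, at about 21 s of the 58 s allowed.

- **Door angle:** the checks differed slightly but all fall within 1.35–1.51 rad. Arm kinematics gave about 1.44 rad. The image fit gave 1.40 ± 0.02 rad before a last 3 mm nudge forward, so about 1.415 after it. The knob position from the detection network gave about 1.455, which is noisier.
- **Stillness and grip:** the arm was at rest. The fingers were stopped on the knob at about 16 mm opening, with roughly 5 N of sideways and 5 N of vertical strain left on the tool.
- **Loupe and tray:** the loupe was near the tray centre with its underside about 2–4 mm above the table, so on the tray floor. It looked upright in the scene picture. On the last scene picture the network missed the tray; the top picture still placed it flat on the table.
- **Pot, jar and timer:** all were where they started, within the measurement noise of a few millimetres.

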